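Find the lid that rocks and press it home

TASK

One of the four round keepsake boxes on this display table has a lid that is not home: it looks like the others, but it rocks when it is pressed near its edge. Press lightly near the edge of the lids with your fingertips until you find the one that rocks, then push that lid down until it is fully home and level, and finish while still holding it down with the fingertips. Pull no lid up, and leave the candles, the card box and the book where they are.

Things in the scene. Friction and masses are not known exactly. Their poses are not given: they have to be found in the camera images.
- lid_a: Round dark green lid, 94 mm across, brass star in a red disc on its flat top, on a box fixed on a grey mat. Origin on its axis, 14 mm below the top face; z up. All start level, tops 44 mm above the table. A sound lid gives under 1 mm. The loose one, pressed with 2 to 6 N some 30 mm off centre on any side, tips 0.1 rad about its centre (the edge sinks 3 mm) and springs level when let go.
- drop_a (a joint): How far lid_a has gone straight down, in m: 0 at the start for every lid, negative if pulled up. The loose lid has a stiff fit: it needs about 10 N near its middle to go down, stays where it is left, and is fully home when it stops on a tray in its box at 0.006; then it no longer tips. Sound lids stay near 0.
- lid_b: Round dark green lid, 94 mm across, brass star in a red disc on its flat top, on a box fixed on a grey mat. Origin on its axis, 14 mm below the top face; z up. All start level, tops 44 mm above the table. A sound lid gives under 1 mm. The loose one, pressed with 2 to 6 N some 30 mm off centre on any side, tips 0.1 rad about its centre (the edge sinks 3 mm) and springs level when let go.
- drop_b (a joint): How far lid_b has gone straight down, in m: 0 at the start for every lid, negative if pulled up. The loose lid has a stiff fit: it needs about 10 N near its middle to go down, stays where it is left, and is fully home when it stops on a tray in its box at 0.006; then it no longer tips. Sound lids stay near 0.
- lid_c: Round dark green lid, 94 mm across, brass star in a red disc on its flat top, on a box fixed on a grey mat. Origin on its axis, 14 mm below the top face; z up. All start level, tops 44 mm above the table. A sound lid gives under 1 mm. The loose one, pressed with 2 to 6 N some 30 mm off centre on any side, tips 0.1 rad about its centre (the edge sinks 3 mm) and springs level when let go.
- drop_c (a joint): How far lid_c has gone straight down, in m: 0 at the start for every lid, negative if pulled up. The loose lid has a stiff fit: it needs about 10 N near its middle to go down, stays where it is left, and is fully home when it stops on a tray in its box at 0.006; then it no longer tips. Sound lids stay near 0.
- lid_d: Round dark green lid, 94 mm across, brass star in a red disc on its flat top, on a box fixed on a grey mat. Origin on its axis, 14 mm below the top face; z up. All start level, tops 44 mm above the table. A sound lid gives under 1 mm. The loose one, pressed with 2 to 6 N some 30 mm off centre on any side, tips 0.1 rad about its centre (the edge sinks 3 mm) and springs level when let go.
- drop_d (a joint): How far lid_d has gone straight down, in m: 0 at the start for every lid, negative if pulled up. The loose lid has a stiff fit: it needs about 10 N near its middle to go down, stays where it is left, and is fully home when it stops on a tray in its box at 0.006; then it no longer tips. Sound lids stay near 0.
- candle_1: Loose tea light in a clear glass, 58 mm across, 50 mm high; origin at the centre of its underside. Bystander.
- candle_2: Loose tea light in a clear glass, 58 mm across, 50 mm high; origin at the centre of its underside. Bystander.
- card_box: Loose small white card box, 80 x 55 x 20 mm (x, y, z), with a brass-coloured label; origin at the centre of its underside. Bystander.
- book: Loose white book lying flat, 150 x 105 x 20 mm (x, y, z); origin at the centre of its underside. Bystander.
Not all that is in view belongs to the job. Leave any orange look-alike of the part that bears lid_b alone. Leave any blue look-alike of the part that bears lid_c alone.

How it is judged:
By the outcome, as a careful person would: the job done as asked, in the order asked, and still so for the second after the job is handed in, while the arm keeps its last pose, push and grip.
It also fails if it takes over 51 s, if anything falls off the work surface, if the arm or the gripper's body presses on something with over 40 N, if the wrist force passes 120 N, or if a joint passes its speed limit or range.

ROBOT

A 6-joint arm with a two-finger parallel gripper is mounted at the origin on the work surface. World frame = base frame: x ahead of the robot, y to its left, z up, the work surface at z = 0. Lengths are in m, angles in degrees, forces in N, time in s.
With the tool pointing down it reaches from about 0.25 to 0.725 m from the base axis. Payload 9.7 kg.
Tool frame: the origin (TCP) lies at the very end of the fingers, on their centre line; the grasp point (between the pads) lies 19 mm behind it; z points along the fingers, y is the direction in which the jaws open and shut (so a half turn about z gives the same grasp; the last joint's range is limited). The gripper opens to 85 mm and grips with 20 to 120 N. Pads are 22 mm wide; open, the fingers measure 114 mm over their backs; the gripper's body (76 mm by 85 mm) begins 54 mm behind the grasp point. The pads swing forward as they close: fully open they stand 13 mm farther back than shut.
Start: joints at [-74.886, 4.979, 10.078, 95.1, 0, 90], TCP at [0.143, -0.531, 0.231] pointing down, gripper open.
Joint ranges: [-179.16, 179.16], [-48.56, 103.87], [-65.8, 70.77], [-126.05, 130.52], [-82.76, 87.17], [-180, 180]. Speed limits (degrees/s): [127.2, 127.2, 147.25, 180, 180, 180].

INTERFACE

Orientations are given as [roll, pitch, yaw] about the fixed x, y, z axes, in that order (R = Rz(yaw) Ry(pitch) Rx(roll)).
In Python, from workcell import bot gives the robot as it stands.
- The arm moves only by the shell command python3 -m pendant 'ROWS' [FORCE]. ROWS is JSON, a list that holds one entry, the list of rows, each a list of 7 numbers: the shift along the tool's x, y, z in cm, then the turn, a rotation vector about the tool's x, y, z in rad, then the opening in per cent of the stroke, from 0 (shut) to 100 (fully open). In form: [[[dx, dy, dz, ax, ay, az, gripper], ...]]. A call has 1 to 5 rows; each row shifts and turns the pose as measured when the row begins, along the tool's axes as they then stand; what a row does not reach is not made up. A row lasts 1/12 s, in which the tool goes at most 41.7 mm and 7.16 degrees, less where a joint would pass 70% of its speed; a pose out of reach is approached as far as the arm can. A call with a gripper value outside its range is refused whole. The fingers move at their own pace and stop on an object; FORCE is the grip in N (left out, the last holds). Time passes only in rows, so rows that do not move let the fingers close. It gives the time, the measured TCP pose, the force and the opening at its end, in the units of the state.
- bot.get_obs(): the state, without advancing time (a new reading comes with each control period).
- bot.camera(name): name is "scene" or "top" or "wrist"; returns the picture (400x640x3 uint8, red, green, blue); there is no depth.
- bot.get_calibration(name): a dict with "intrinsics" (3x3 intrinsics, pixels), "pose" (4x4, takes a point from camera to world coordinates); the wrist camera has in their place "T_tool_cam" (4x4, takes a point from camera to tool coordinates, whose origin is the TCP and whose axes are the flange's). Camera axes: x right, y down, z forward; pixel columns grow to the right and rows downward; lengths in m; the calibration is good to about 2 mm. A picture is of the moment at which its call begins: read the wrist's pose just before it. get_calibration takes no time and is no camera call.
- bot.job_done(): hands the job in, once; it reports no verdict.
Trained networks look in the newest picture that a camera, given by its name, has taken for a name from the list of things; names that differ only in an ending like _2 or _b are one class to them, and where a whole thing is asked for, a point or a joint stands for the part that bears it (a point fixed in the world has none). Each returns a list of dicts, best first, with "confidence" (0 to 1); they miss things now and then, are a little off and sometimes report something else, mostly with a low value. They report only what shows in the picture. A call takes as long as a camera call. They do not tell look-alikes from the thing itself.
- bot.masks_of(camera, thing): "pixels" (400x640 bool, what is visible of it) and "extent" ([left, top, right, bottom] in pixels, round what is visible of it).
- bot.mark_of(camera, thing): "uv" ([column, row] in pixels: a listed point, or the origin of a listed thing).
The state is a dict: "time": time; "q": joint angles; "qd": joint speeds; "joint_efforts": joint torques, N m; "ee_pos": TCP position; "tcp_rot": TCP orientation; "wrist_force": force on the tool from outside, world axes, zero at the start; "torque": the same for the moment, N m; "opening": finger opening in m.
Only numpy, scipy, OpenCV 4.12 (cv2) and the standard library are available. Lean on these libraries where they do the work, as an engineer would, in place of code of your own. Each camera call takes 0.05 s, during which the arm holds its last target. There are 200 camera calls.

## Working session

There is one attempt and no reset: what is moved stays moved. The work goes in short steps, Python scripts to look and compute and a shell command to move; the robot and the scene stay as the last step left them, time stands still between calls to the robot, and variables do not carry over. Pictures are saved under pics/ and viewed, about 8 in all and at most 12, crops included, and the job is handed in when it is done.

```bash
mkdir -p pics; ls; cat > h.py <<'E'
import numpy as np,cv2
from workcell import bot
def ray(name,uv,z):
    c=bot.get_calibration(name);K=np.array(c['intrinsics']);T=np.array(c['pose'])
    d=T[:3,:3]@np.linalg.solve(K,[uv[0],uv[1],1]);o=T[:3,3]
    return o+d*(z-o[2])/d[2]
E
python3 - <<'E'
from h import *
for n in ('top','scene'):
    im=bot.camera(n);cv2.imwrite(f'pics/{n}1.png',im[:,:,::-1])
    for m in bot.mark_of(n,'lid_a'): print(n,'mark',np.round(m['uv'],1),round(m['confidence'],2),np.round(ray(n,m['uv'],.03),4))
    for m in bot.masks_of(n,'lid_a'): print(n,'mask',m['extent'],m['confidence'])
o=bot.get_obs();print(o['time'],o['ee_pos'],o['tcp_rot'],o['wrist_force'],o['opening'])
E
```

```text
pics
top mark [431.  142.2] 0.92 [ 0.7357 -0.2844  0.03  ]
top mark [384.1 279.5] 0.92 [ 0.347  -0.1449  0.03  ]
top mark [278.9 232.5] 0.82 [0.4756 0.1465 0.03  ]
top mark [359.4 176.6] 0.67 [ 0.6352 -0.0793  0.03  ]
top mark [277.  185.7] 0.61 [0.6086 0.154  0.03  ]
top mark [376.4 215.6] 0.56 [ 0.5239 -0.126   0.03  ]
top mask [343.4, 160.1, 379.8, 189.7] 0.96
top mask [260.7, 213.9, 293.9, 245.1] 0.93
top mask [366.6, 262.4, 406.0, 293.6] 0.91
top mask [257.2, 164.3, 292.1, 200.1] 0.67
top mask [357.9, 197.6, 394.0, 233.0] 0.67
top mask [413.4, 125.0, 448.7, 158.7] 0.66
scene mark [256.9 222.5] 0.89 [ 0.5322 -0.1221  0.03  ]
scene mark [342.8 171.6] 0.88 [0.4795 0.1495 0.03  ]
scene mark [217.2 182.4] 0.84 [ 0.348  -0.1387  0.03  ]
scene mark [378.5 197.4] 0.68 [0.6104 0.1635 0.03  ]
scene mark [229.6 321.8] 0.6 [ 0.7453 -0.286   0.03  ]
scene mark [300.3 244.9] 0.55 [ 0.6458 -0.0757  0.03  ]
scene mask [355.1, 183.2, 401.5, 214.1] 0.91
scene mask [278.8, 226.5, 319.9, 264.7] 0.79
scene mask [322.4, 158.2, 364.2, 187.2] 0.63
scene mask [236.5, 206.0, 276.8, 240.7] 0.62
scene mask [197.8, 171.5, 233.7, 197.9] 0.6
0.3 [ 0.14341411 -0.53091904  0.23103869] [-1.79975585e+02 -1.85986632e-03  1.51166488e+01] [ 0.34317004 -0.40772237 -0.24167644] 0.08541447927760171
```

```bash
python3 - <<'E'
import cv2
a=cv2.imread('pics/top1.png')[100:310,200:480];cv2.imwrite('pics/top1c.png',cv2.resize(a,None,fx=2.8,fy=2.8,interpolation=cv2.INTER_CUBIC))
E
```

```text
(no output)
```

View pics/top1c.png

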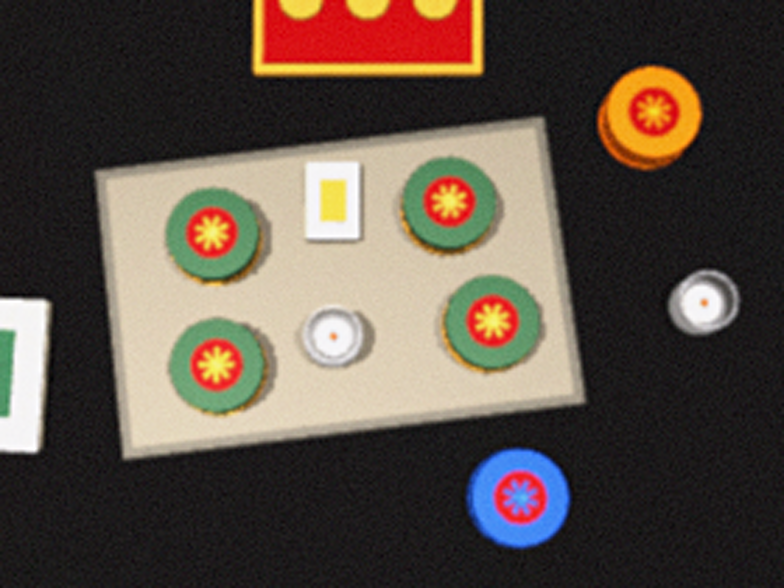

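View pics/scene1.png

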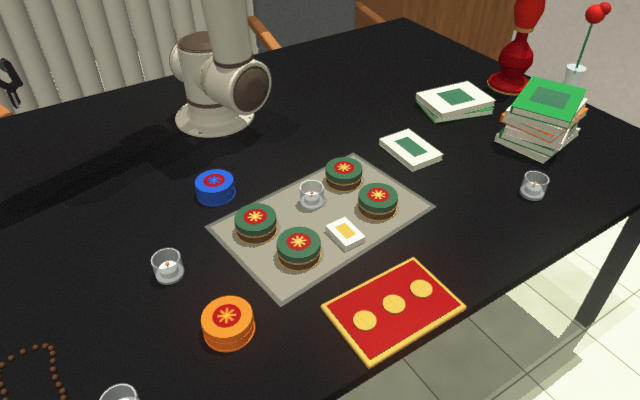

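The six candidates in the top picture are orange at (431,142), blue at (384,279), and green at (276,183), (278,230), (361,172) and (376,215). The four green ones on the mat match the description; the orange and blue ones are look-alikes. The candle and card box sit between the green lids, so I'll press on the sides away from them. Next I'll refine the centres from the red discs at z=0.044.

```bash
python3 - <<'E'
from h import *
def discs(n):
    im=cv2.imread(f'pics/{n}1.png').astype(int);b,g,r=im[...,0],im[...,1],im[...,2]
    m=((r>110)&(r-b>60)).astype('uint8');m=cv2.morphologyEx(m,cv2.MORPH_CLOSE,np.ones((3,3)))
    k,_,s,c=cv2.connectedComponentsWithStats(m)
    return [(c[i],s[i][4]) for i in range(1,k) if 60<s[i][4]<700]
for n in ('top','scene'):
    for c,a in discs(n):
        p=ray(n,c,.044)
        if .25<p[0]<.75 and abs(p[1])<.3: print(n,np.round(c,1),a,np.round(p,4))
    for t in ('candle_1','card_box','book'):
        for m in bot.mark_of(n,t): print(n,t,np.round(m['uv']),round(m['confidence'],2),np.round(ray(n,m['uv'],0),3))
c=bot.get_calibration('wrist');print(np.round(c['T_tool_cam'],3),c['intrinsics'])
E
```

```text
top [360.  171.4] 279 [ 0.6471 -0.08    0.044 ]
top [318.5 171.1] 148 [0.6479 0.0365 0.044 ]
top [353.5 184.9] 85 [ 0.6087 -0.0617  0.044 ]
top [275.2 182.6] 284 [0.6147 0.1578 0.044 ]
top [279.6 196.7] 75 [0.5747 0.1449 0.044 ]
top [375.5 214.2] 296 [ 0.5261 -0.122   0.044 ]
top [364.6 225.1] 86 [ 0.4956 -0.0916  0.044 ]
top [276.9 229.9] 297 [0.4815 0.1508 0.044 ]
top [385.5 277.2] 191 [ 0.3532 -0.1471  0.044 ]
top candle_1 [451. 208.] 0.94 [ 0.55  -0.343  0.   ]
top candle_1 [321. 223.] 0.59 [0.507 0.03  0.   ]
top card_box [322. 174.] 0.89 [0.65  0.028 0.   ]
top book [198. 232.] 0.7 [0.48  0.382 0.   ]
scene [343.6 167.1] 202 [0.4801 0.151  0.044 ]
scene [213.6 179.9] 154 [ 0.3517 -0.1477  0.044 ]
scene [345.3 185. ] 100 [0.5425 0.113  0.044 ]
scene [377.8 194.4] 247 [0.6134 0.1578 0.044 ]
scene [381.3 215.4] 74 [0.6769 0.1188 0.044 ]
scene [254.8 216.1] 289 [ 0.5249 -0.1224  0.044 ]
scene [260.1 236.1] 105 [ 0.5886 -0.1416  0.044 ]
scene [345.1 230.2] 172 [0.6722 0.0227 0.044 ]
scene [298.1 241. ] 340 [ 0.6455 -0.0804  0.044 ]
scene [297.4 263.1] 129 [ 0.6991 -0.1138  0.044 ]
scene candle_1 [311. 205.] 0.63 [0.517 0.03  0.   ]
scene candle_1 [168. 273.] 0.58 [ 0.54  -0.338 -0.   ]
scene candle_1 [343. 170.] 0.31 [0.442 0.177 0.   ]
scene card_box [347. 237.] 0.77 [ 0.655  0.041 -0.   ]
scene book [411. 149.] 0.97 [0.465 0.395 0.   ]
[[ 0.001 -0.959 -0.284  0.071]
 [ 1.     0.001 -0.001  0.001]
 [ 0.001 -0.284  0.959 -0.143]
 [ 0.     0.     0.     1.   ]] [[281.9834112    0.         319.72576148]
 [  0.         281.9834112  199.2648163 ]
 [  0.           0.           1.        ]]
```

Both cameras agree to about 2 mm on the four green centres: P(.5255,-.122), Q(.646,-.080), R(.614,.158), S(.481,.151). First I'll move with shut fingers to above P's near edge.

```bash
R='x'; python3 -m pendant '[[[3.1,-2.07,0.9,0,0,0,0],[3.1,-2.07,0.9,0,0,0,0],[3.1,-2.07,0.9,0,0,0,0],[3.1,-2.07,0.9,0,0,0,0],[3.1,-2.07,0.9,0,0,0,0]]]' 20
python3 -m pendant '[[[3.1,-2.07,0.9,0,0,0,0],[3.1,-2.07,0.9,0,0,0,0],[3.1,-2.07,0.9,0,0,0,0],[3.1,-2.07,0.9,0,0,0,0],[3.1,-2.07,0.9,0,0,0,0]]]'
python3 -m pendant '[[[3.1,-2.07,0.9,0,0,0,0],[3.1,-2.07,0.9,0,0,0,0],[3.1,-2.07,0.9,0,0,0,0],[0,0,0,0,0,0,0],[0,0,0,0,0,0,0]]]'
cat >> h.py <<'E'
def to(x,y,z):
    o=bot.get_obs();from scipy.spatial.transform import Rotation as R
    M=R.from_euler('xyz',o['tcp_rot'],degrees=True)
    print('t',round(o['time'],2),'pos',np.round(o['ee_pos'],4),'rot',np.round(o['tcp_rot'],2),'f',np.round(o['wrist_force'],2),'tq',np.round(o['torque'],2),'op',round(o['opening'],4))
    print('shift cm',np.round(100*M.inv().apply(np.array([x,y,z])-o['ee_pos']),2), 'turn to down/15deg', np.round((M.inv()*R.from_euler('xyz',[180,0,15],degrees=True)).as_rotvec(),3))
E
python3 -c "from h import *;to(.4927,-.1309,.055)"
```

```text
time: 1.02
ee_pos: [0.2662, -0.3913, 0.1845]
tcp_rot: [179.8, 0.0, 14.5]
wrist_force: [0.3, -1.0, 0.4]
opening: 0.0256
time: 1.43
ee_pos: [0.3947, -0.2448, 0.1379]
tcp_rot: [179.6, -0.1, 14.4]
wrist_force: [-0.6, -0.3, 0.1]
opening: -0.0005
time: 1.85
ee_pos: [0.4753, -0.1505, 0.1079]
tcp_rot: [179.7, -0.1, 14.9]
wrist_force: [0.1, -0.3, 0.2]
opening: -0.0001
t 1.85 pos [ 0.4753 -0.1505  0.1079] rot [ 1.7967e+02 -1.3000e-01  1.4860e+01] f [ 0.13 -0.27  0.24] tq [ 0.    0.05 -0.02] op -0.0001
shift cm [ 2.17 -1.48  5.28] turn to down/15deg [ 0.006 -0.002 -0.003]
```

```bash
python3 -m pendant '[[[1.1,-0.75,2.6,0.006,-0.002,0,0],[1.1,-0.73,2.6,0,0,0,0],[0,0,0,0,0,0,0],[0,0,0.3,0,0,0,0],[0,0,0,0,0,0,0]]]'
for i in 1; do python3 -m pendant '[[[0,0,0.2,0,0,0,0],[0,0,0,0,0,0,0]]]'
python3 -m pendant '[[[0,0,0.15,0,0,0,0],[0,0,0,0,0,0,0]]]'; done
python3 -c "from h import *;to(.4927,-.1309,.044)"
```

```text
time: 2.27
ee_pos: [0.4931, -0.1325, 0.0538]
tcp_rot: [179.9, -0.1, 14.8]
wrist_force: [-0.3, 0.7, -0.2]
opening: -0.0003
time: 2.43
ee_pos: [0.493, -0.1342, 0.0539]
tcp_rot: [179.8, -0.2, 14.7]
wrist_force: [0.3, -0.3, -0.3]
opening: -0.0004
time: 2.6
ee_pos: [0.4933, -0.1355, 0.0541]
tcp_rot: [179.7, -0.4, 14.6]
wrist_force: [0.7, -0.6, 0.3]
opening: 0.0003
t 2.6 pos [ 0.4933 -0.1355  0.0541] rot [179.74  -0.37  14.6 ] f [ 0.73 -0.58  0.3 ] tq [0.   0.05 0.01] op 0.0003
shift cm [ 0.05 -0.46  1.01] turn to down/15deg [ 0.005 -0.006 -0.007]
```

Small shifts get lost: each zero row re-targets the measured pose, so the arm creeps. I'll use bigger steps that include the correction.

```bash
python3 -m pendant '[[[0,-0.5,0.4,0.003,-0.005,0,0],[0,-0.1,0.3,0.002,-0.002,0,0]]]'
python3 -m pendant '[[[0,-0.06,0.3,0.001,-0.002,0,0]]]'
python3 -m pendant '[[[0,-0.06,0.3,0.001,-0.002,0,0]]]'
python3 -c "from h import *;to(.4927,-.1309,.044)"
```

```text
time: 2.77
ee_pos: [0.4924, -0.1301, 0.0483]
tcp_rot: [180.0, -0.1, 14.5]
wrist_force: [-0.7, 0.5, 0.1]
opening: -0.0001
time: 2.85
ee_pos: [0.4923, -0.1294, 0.0453]
tcp_rot: [-180.0, 0.0, 14.5]
wrist_force: [-0.4, -0.3, -0.7]
opening: 0.0002
time: 2.93
ee_pos: [0.492, -0.1286, 0.0419]
tcp_rot: [-179.9, 0.2, 14.5]
wrist_force: [-2.3, -0.3, 2.9]
opening: -0.0
t 2.93 pos [ 0.492  -0.1286  0.0419] rot [-1.7992e+02  1.7000e-01  1.4550e+01] f [-2.31 -0.3   2.91] tq [-0.17  0.33 -0.03] op -0.0
shift cm [ 0.01  0.24 -0.21] turn to down/15deg [-0.001  0.003 -0.008]
```

```bash
for k in 1; do python3 -m pendant '[[[0,0.05,0.1,0,0.002,0,0]]]'; python3 -m pendant '[[[0,0,0.12,0,0.002,0,0]]]'; done
python3 -c "from h import *;to(.4927,-.1309,.044)"
```

```text
time: 3.02
ee_pos: [0.4918, -0.1288, 0.0405]
tcp_rot: [-179.9, 0.1, 14.6]
wrist_force: [-4.1, 1.5, 8.9]
opening: 0.0004
time: 3.1
ee_pos: [0.4917, -0.1286, 0.0396]
tcp_rot: [-179.9, 0.0, 14.6]
wrist_force: [-4.0, 0.6, 10.2]
opening: 0.0003
t 3.1 pos [ 0.4917 -0.1286  0.0396] rot [-1.7987e+02  1.0000e-02  1.4580e+01] f [-3.98  0.59 10.22] tq [0.2  0.61 0.03] op 0.0003
shift cm [ 0.04  0.24 -0.44] turn to down/15deg [-0.002  0.    -0.007]
```

```bash
python3 - <<'E'
from h import *
im=bot.camera('wrist');cv2.imwrite('pics/w1.png',im[:,:,::-1])
to(.4927,-.1309,.05)
E
python3 -m pendant '[[[0,0.1,-0.2,0,0,0,0]]]';python3 -m pendant '[[[0,0,-0.2,0,0,0,0]]]';python3 -m pendant '[[[0,0,-0.2,0,0,0,0]]]'
python3 -m pendant '[[[0,0,-0.2,0,0,0,0]]]'
python3 -c "from h import *;to(.4927,-.1309,.044)"
```

```text
t 3.15 pos [ 0.4916 -0.1286  0.0395] rot [-179.87    0.     14.58] f [-2.35  0.28  8.31] tq [0.2  0.53 0.02] op -0.0001
shift cm [ 0.04  0.25 -1.06] turn to down/15deg [-0.002 -0.    -0.007]
time: 3.23
ee_pos: [0.4919, -0.1294, 0.0414]
tcp_rot: [-179.9, -0.0, 14.6]
wrist_force: [0.2, 0.5, -0.6]
opening: -0.0001
time: 3.32
ee_pos: [0.4919, -0.1293, 0.0433]
tcp_rot: [-179.9, -0.0, 14.6]
wrist_force: [-0.5, -0.0, 0.7]
opening: -0.0004
time: 3.4
ee_pos: [0.4919, -0.1293, 0.0453]
tcp_rot: [-179.8, -0.0, 14.6]
wrist_force: [0.5, -0.3, 0.4]
opening: 0.0004
time: 3.48
ee_pos: [0.4919, -0.1293, 0.0473]
tcp_rot: [-179.8, 0.0, 14.6]
wrist_force: [-0.3, -0.2, -1.3]
opening: -0.0002
t 3.48 pos [ 0.4919 -0.1293  0.0473] rot [-1.7984e+02  1.0000e-02  1.4620e+01] f [-0.32 -0.18 -1.32] tq [ 0.03 -0.01  0.01] op -0.0002
shift cm [0.04 0.17 0.33] turn to down/15deg [-0.003  0.    -0.007]
```

View pics/w1.png

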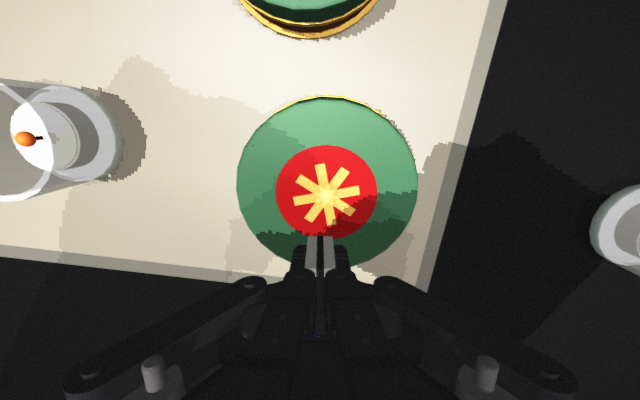

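The tip is on P's near edge (star at (325,195)). It read about 3 N at z=.042 and 10 N at .0396, but I need a reference. I'll re-press P gently and then compare another lid.

```bash
python3 -m pendant '[[[0,0.1,0.25,0,0,0,0]]]';python3 -m pendant '[[[0,0,0.15,0,0,0,0]]]';python3 -m pendant '[[[0,0,0.12,0,0,0,0]]]'
python3 -m pendant '[[[0,0,0.12,0,0,0,0]]]'
python3 -c "from h import *;to(.4927,-.1309,.044)"
```

```text
time: 3.57
ee_pos: [0.4926, -0.1304, 0.0455]
tcp_rot: [-179.9, -0.0, 14.6]
wrist_force: [-0.1, -0.2, 0.3]
opening: -0.0001
time: 3.65
ee_pos: [0.4925, -0.1305, 0.0437]
tcp_rot: [-179.9, -0.0, 14.6]
wrist_force: [0.3, 0.8, -0.7]
opening: 0.0004
time: 3.73
ee_pos: [0.4925, -0.1305, 0.0422]
tcp_rot: [-179.9, -0.0, 14.6]
wrist_force: [-0.8, 0.2, 1.0]
opening: 0.0001
time: 3.82
ee_pos: [0.4923, -0.1305, 0.0407]
tcp_rot: [-179.9, 0.0, 14.6]
wrist_force: [-2.2, 0.4, 2.3]
opening: 0.0002
t 3.82 pos [ 0.4923 -0.1305  0.0407] rot [-179.86    0.     14.61] f [-2.19  0.41  2.26] tq [-0.02  0.44 -0.02] op 0.0002
shift cm [ 0.03  0.05 -0.33] turn to down/15deg [-0.002  0.    -0.007]
```

```bash
python3 -m pendant '[[[0,0,-1.0,0,0,0,0],[0,0,-1.0,0,0,0,0],[3.2,-0.25,-0.1,0,0,0,0],[3.2,-0.25,-0.1,0,0,0,0],[3.2,-0.25,0,0,0,0,0]]]'
python3 -m pendant '[[[3.0,-0.25,0,0,0,0,0],[0,0,0.5,0,0,0,0]]]'
python3 -c "from h import *;to(.613,-.089,.049)"
```

```text
time: 4.23
ee_pos: [0.5821, -0.1001, 0.0674]
tcp_rot: [-179.9, 0.0, 14.4]
wrist_force: [1.0, -0.9, 0.2]
opening: -0.0001
time: 4.4
ee_pos: [0.6169, -0.0882, 0.0651]
tcp_rot: [-180.0, -0.3, 14.4]
wrist_force: [1.0, -0.5, 0.8]
opening: 0.0002
t 4.4 pos [ 0.6169 -0.0882  0.0651] rot [-179.95   -0.28   14.43] f [ 1.02 -0.52  0.8 ] tq [-0.02  0.    0.01] op 0.0002
shift cm [-0.41 -0.01  1.61] turn to down/15deg [-0.001 -0.005 -0.01 ]
```

```bash
python3 -m pendant '[[[-0.4,0,0.8,0,-0.005,0,0],[0,0,0.7,0,0,0,0],[0,0,0.15,0,0,0,0]]]'
python3 -m pendant '[[[0,0,0.15,0,0,0,0]]]';python3 -m pendant '[[[0,0,0.15,0,0,0,0]]]';python3 -m pendant '[[[0,0,0.12,0,0,0,0]]]'
python3 -c "from h import *;to(.613,-.089,.049)"
```

```text
time: 4.65
ee_pos: [0.6136, -0.0886, 0.0482]
tcp_rot: [-180.0, 0.0, 14.5]
wrist_force: [-0.1, -0.7, -0.6]
opening: 0.0003
time: 4.73
ee_pos: [0.6127, -0.0889, 0.0465]
tcp_rot: [-179.9, 0.1, 14.5]
wrist_force: [-0.2, -0.3, 0.7]
opening: -0.0
time: 4.82
ee_pos: [0.6119, -0.0892, 0.045]
tcp_rot: [-179.9, 0.1, 14.5]
wrist_force: [0.7, -0.1, -0.3]
opening: -0.0005
time: 4.9
ee_pos: [0.6114, -0.0895, 0.044]
tcp_rot: [-179.9, 0.1, 14.4]
wrist_force: [0.2, 1.3, 0.2]
opening: 0.0
t 4.9 pos [ 0.6114 -0.0895  0.044 ] rot [-1.7994e+02  8.0000e-02  1.4440e+01] f [0.16 1.3  0.22] tq [ 0.01 -0.03  0.01] op 0.0
shift cm [ 0.16 -0.01 -0.5 ] turn to down/15deg [-0.001  0.001 -0.01 ]
```

```bash

python3 -m pendant '[[[0.1,0,0.1,0,0,0,0]]]';python3 -m pendant '[[[0.05,0,0.1,0,0,0,0]]]'
python3 -m pendant '[[[0.05,0,0.1,0,0,0,0]]]'
python3 -c "from h import *;to(.613,-.089,.049)"
```

```text
time: 4.98
ee_pos: [0.6117, -0.0896, 0.0438]
tcp_rot: [-179.9, 0.1, 14.4]
wrist_force: [-8.1, 1.0, 11.5]
opening: -0.0
time: 5.07
ee_pos: [0.6117, -0.0896, 0.0439]
tcp_rot: [-179.9, 0.1, 14.4]
wrist_force: [-3.6, 1.7, 6.5]
opening: -0.0002
time: 5.15
ee_pos: [0.6117, -0.0896, 0.0439]
tcp_rot: [-179.9, 0.1, 14.4]
wrist_force: [-3.1, 1.2, 5.4]
opening: -0.0001
t 5.15 pos [ 0.6117 -0.0896  0.0439] rot [-1.7993e+02  6.0000e-02  1.4370e+01] f [-3.09  1.18  5.39] tq [ 0.23  0.75 -0.03] op -0.0001
shift cm [ 0.14 -0.03 -0.51] turn to down/15deg [-0.001  0.001 -0.011]
```

Q is rigid: it stops at z=.0438 with 5–11 N. P gave more than 3 mm at only 2–3 N, so P is the loose lid. Now to P's centre.

```bash
python3 -m pendant '[[[0,0,-1.0,0,0,0,0],[0,0,-0.7,0,0,0,0],[-3.0,0.33,-0.1,0,0,0,0],[-3.0,0.33,0,0,0,0,0],[-2.6,0.3,0,0,0,0,0]]]'
python3 -m pendant '[[[-0.3,0,0.2,0,0,0,0]]]'
python3 -c "from h import *;to(.5255,-.122,.047)"
```

```text
time: 5.57
ee_pos: [0.5322, -0.1202, 0.0655]
tcp_rot: [180.0, -0.2, 14.5]
wrist_force: [0.4, -0.1, 1.1]
opening: -0.0001
time: 5.65
ee_pos: [0.5268, -0.1221, 0.065]
tcp_rot: [179.9, -0.2, 14.4]
wrist_force: [0.2, 1.1, 0.5]
opening: 0.0
t 5.65 pos [ 0.5268 -0.1221  0.065 ] rot [ 1.7994e+02 -1.6000e-01  1.4440e+01] f [0.17 1.1  0.53] tq [-0.03  0.07  0.05] op 0.0
shift cm [-0.13 -0.05  1.79] turn to down/15deg [ 0.001 -0.003 -0.01 ]
```

```bash
python3 -m pendant '[[[-0.12,-0.05,0.9,0,-0.003,0,0],[0,0,0.6,0,0,0,0],[0,0,0.25,0,0,0,0]]]'
python3 -m pendant '[[[0,0,0.15,0,0,0,0]]]';python3 -m pendant '[[[0,0,0.15,0,0,0,0]]]';python3 -m pendant '[[[0,0,0.15,0,0,0,0]]]';python3 -m pendant '[[[0,0,0.15,0,0,0,0]]]'
python3 -c "from h import *;to(.5255,-.122,.038)"
```

```text
time: 5.9
ee_pos: [0.5264, -0.1229, 0.0492]
tcp_rot: [179.8, -0.2, 14.3]
wrist_force: [-0.0, 0.2, 0.2]
opening: -0.0001
time: 5.98
ee_pos: [0.5269, -0.1226, 0.047]
tcp_rot: [179.8, -0.2, 14.3]
wrist_force: [0.2, -0.0, 0.8]
opening: -0.0002
time: 6.07
ee_pos: [0.5274, -0.1223, 0.045]
tcp_rot: [179.8, -0.2, 14.4]
wrist_force: [0.2, -1.0, -1.1]
opening: 0.0001
time: 6.15
ee_pos: [0.5277, -0.122, 0.0431]
tcp_rot: [179.8, -0.2, 14.4]
wrist_force: [-0.6, -0.5, 0.1]
opening: 0.0004
time: 6.23
ee_pos: [0.5282, -0.122, 0.0419]
tcp_rot: [179.8, -0.2, 14.4]
wrist_force: [-3.3, 1.0, 8.7]
opening: -0.0
t 6.23 pos [ 0.5282 -0.122   0.0419] rot [179.83  -0.2   14.42] f [-3.28  0.98  8.73] tq [-0.05  0.78 -0.02] op -0.0
shift cm [-0.27 -0.07  0.39] turn to down/15deg [ 0.003 -0.004 -0.01 ]
```

```bash
python3 -m pendant '[[[-0.15,0,0.2,0,0,0,0]]]';python3 -m pendant '[[[-0.1,0,0.2,0,0,0,0]]]';python3 -m pendant '[[[0,0,0.2,0,0,0,0]]]';python3 -m pendant '[[[0,0,0.2,0,0,0,0]]]'
python3 -c "from h import *;to(.5255,-.122,.038)"
```

```text
time: 6.32
ee_pos: [0.5276, -0.1222, 0.0406]
tcp_rot: [179.8, -0.3, 14.5]
wrist_force: [2.2, 2.1, 11.1]
opening: -0.0001
time: 6.4
ee_pos: [0.5278, -0.1222, 0.0396]
tcp_rot: [179.8, -0.4, 14.5]
wrist_force: [-1.1, 1.8, 9.1]
opening: -0.0002
time: 6.48
ee_pos: [0.5284, -0.122, 0.0386]
tcp_rot: [179.8, -0.4, 14.5]
wrist_force: [-6.8, 0.8, 10.0]
opening: -0.0001
time: 6.57
ee_pos: [0.5283, -0.122, 0.0377]
tcp_rot: [179.7, -0.4, 14.5]
wrist_force: [-14.4, 1.0, 26.7]
opening: -0.0001
t 6.57 pos [ 0.5283 -0.122   0.0377] rot [179.73  -0.42  14.52] f [-14.37   0.99  26.68] tq [0.1  2.96 0.02] op -0.0001
shift cm [-0.27 -0.07 -0.03] turn to down/15deg [ 0.005 -0.007 -0.008]
```

The lid stopped dead at z≈.038, which is 6 mm down. I'll press once more, easing the sideways load, and check that the hold is steady.

```bash
python3 -m pendant '[[[-0.06,0,0.12,0,0,0,0],[-0.04,0,0.14,0,0,0,0]]]';python3 -m pendant '[[[-0.04,0,0.15,0,0,0,0]]]'
python3 - <<'E'
from h import *
to(.5255,-.122,.038)
im=bot.camera('wrist');cv2.imwrite('pics/w2.png',im[:,:,::-1])
im=bot.camera('scene');cv2.imwrite('pics/s2.png',cv2.resize(im[130:280,180:420,::-1],None,fx=3,fy=3,interpolation=cv2.INTER_CUBIC))
to(.5255,-.122,.038)
E
```

```text
time: 6.73
ee_pos: [0.5282, -0.1221, 0.0378]
tcp_rot: [179.7, -0.5, 14.6]
wrist_force: [-5.4, 1.8, 14.2]
opening: -0.0002
time: 6.82
ee_pos: [0.5283, -0.1221, 0.0378]
tcp_rot: [179.7, -0.6, 14.6]
wrist_force: [-6.5, 1.1, 14.2]
opening: -0.0001
t 6.82 pos [ 0.5283 -0.1221  0.0378] rot [179.65  -0.57  14.58] f [-6.46  1.08 14.2 ] tq [ 0.3   1.38 -0.03] op -0.0001
shift cm [-0.27 -0.08 -0.02] turn to down/15deg [ 0.006 -0.01  -0.007]
t 6.92 pos [ 0.5282 -0.1221  0.0378] rot [179.65  -0.57  14.58] f [-5.67  0.17 13.77] tq [0.25 1.26 0.02] op -0.0003
shift cm [-0.26 -0.08 -0.02] turn to down/15deg [ 0.006 -0.01  -0.007]
```

View pics/w2.png

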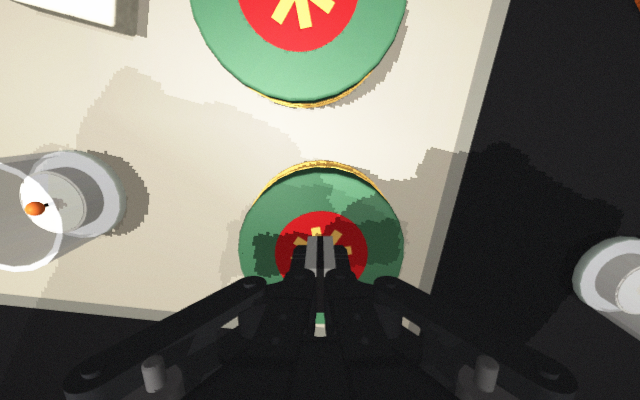

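View pics/s2.png

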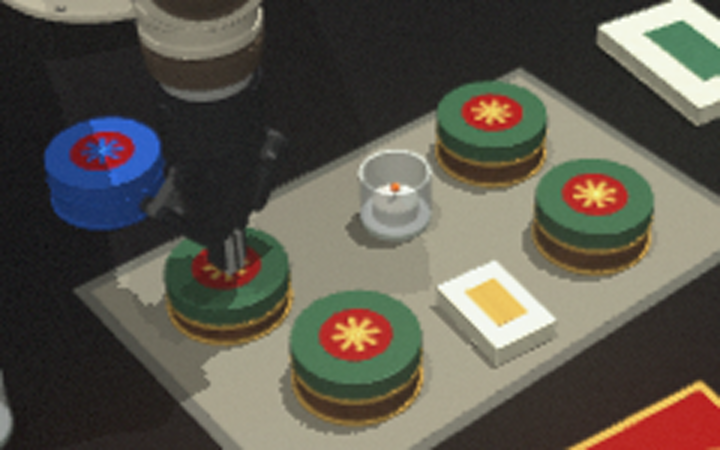

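The wrist picture shows the tips on P's red disc at (320,245). The scene crop shows P's lid level and lower than its neighbours, with the candle, card box and book undisturbed. The hold is steady at about 14 N, z .0378, so I'm handing in.

```bash
python3 -c "
from h import *
to(.5255,-.122,.038);bot.job_done()"
```

```text
t 6.92 pos [ 0.5282 -0.1221  0.0378] rot [179.65  -0.57  14.58] f [-5.67  0.17 13.77] tq [0.25 1.26 0.02] op -0.0003
shift cm [-0.26 -0.08 -0.02] turn to down/15deg [ 0.006 -0.01  -0.007]
the job is handed in; nothing more can be done
```

I found the loose lid, pushed it home, and handed the job in at 6.9 s with the fingertips still holding it down.

- **Which lid:** it is the green one nearest the base on the right of the mat, at about (0.526, -0.122). Near its edge it sank over 3 mm at 2–3 N. The lid next to it, at (0.646, -0.080), stayed rigid at z = 0.0438 under 5–11 N. I did not press the other two green lids, because that contrast was clear.
- **Pushing it home:** pressed near its middle, it moved at about 10 N and stopped hard at z ≈ 0.0378, which is about 6 mm down from 0.044. I then held it at about 14 N, and the position did not change.
- **Last checks:** the scene picture shows the lid lower and level, with the candle on the mat, the card box and the book undisturbed. I did not re-press its edge after seating it.
- **Imperfections:**
  - My first edge press briefly reached 10 N and probably lowered the lid by 1 mm or so.
  - The first contact with the rigid lid spiked to 11.5 N.
  - The bottoming push peaked at 27 N.
  - The final hold has about 6 N of sideways load and sits about 3 mm off the lid's centre.

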